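# Test two tube-clip tongues and issue spacers for the tired one

## Robot

A 7-joint arm with a two-finger parallel gripper is mounted at the origin on the work surface. World frame = base frame: x ahead of the robot, y to its left, z up, the work surface at z = 0. Lengths are in m, angles in rad, forces in N, time in s.
With the tool pointing down it reaches from about 0.4 to 0.85 m from the base axis. Payload 10.4 kg.
Tool frame: the origin (TCP) lies at the very end of the fingers, on their centre line; the grasp point (between the pads) lies 19 mm behind it; z points along the fingers, x is the direction in which the jaws open and shut, and the axes are right-handed (so a half turn about z gives the same grasp; the last joint's range is limited). The gripper opens to 87 mm and grips with 3 to 60 N. Pads are 19 mm wide; open, the fingers measure 117 mm over their backs; the gripper's body (75 mm by 190 mm) begins 51 mm behind the grasp point.
Start: joints at [-1.365, 0.332, -0.065, 1.46, 0.022, 1.35, -0.088], TCP at [0.142, 0.609, 0.223] pointing down, gripper open.
Joint ranges: [-2.6, 2.6], [-0.5, 2.12], [-1.47, 1.34], [0.16, 2.42], [-1.27, 4.41], [0.06, 2.06], [-2.6, 2.6]. Speed limits (rad/s): [2.22, 2.22, 2.79, 2.79, 3.14, 3.14, 3.14].

## Interface

Orientations are given as a unit quaternion [x, y, z, w].
In Python, from bench import r gives the robot as it stands. The module is installed in compiled form; this text tells all that it offers.
- The arm moves only by the tool carry_out, never from a script. Its argument "commands" is a list that holds one entry, the list of rows, each a list of 7 numbers: the closure in counts, from 0 (fully open) to 255 (shut), then the shift along the tool's x, y, z in units of 25 mm (1.0 is 25 mm), then the turn, a rotation vector about the tool's x, y, z in units of 5 degrees (1.0 is 5 degrees). A call has 1 to 12 rows; each row is the pose to reach, as a shift and turn from the pose measured when the call began, along the tool's axes at that moment; what a row does not reach only later rows make up. A row lasts 1/8 s, in which the tool goes at most 62.5 mm and 10.7 degrees, less where a joint would pass 70% of its speed; a pose out of reach is approached as far as the arm can. A call with a gripper value outside its range is refused whole. The fingers move at their own pace and stop on an object; "grip_force" is the grip in N (left out, the last holds). Time passes only in rows, so rows that repeat a pose let the fingers close. It gives the time, the measured TCP pose, the force and the opening at its end, in the units of the state.
- r.read_state(): the state, without advancing time (a new reading comes with each control period).
- r.camera(name): name is "side" or "top" or "wrist"; returns the picture (420x560x3 uint8, blue, green, red); there is no depth.
- r.camera_info(name): a dict with "fx", "fy", "cx", "cy" (pixels), "origin" and "rotation" of the camera in the world. Camera axes: x right, y down, z forward; pixel columns grow to the right and rows downward; lengths in m; the calibration is good to about 2 mm. The wrist camera is an equidistant fisheye: a pixel r from the principal point sees the ray r / f radians off the axis. A picture is of the moment at which its call begins: read the wrist's pose just before it. camera_info takes no time and is no camera call; for the wrist camera it gives the pose at the moment of the call.
- r.close_job(): hands the job in, once; it reports no verdict.
The state is a dict: "time": time; "joint_positions": joint angles; "joint_vel": joint speeds; "joint_torque": joint torques, N m; "ee_pos": TCP position; "eef_rot": TCP orientation; "ft_force": force on the tool from outside, world axes, zero at the start; "torque": the same for the moment, N m; "width": finger opening in m.
Only numpy, scipy, OpenCV 4.12 (cv2) and the standard library are available. Lean on these libraries where they do the work, as an engineer would, in place of code of your own. Each camera call takes 0.05 s, during which the arm holds its last target.

## Task

Test both spring tongues: press each on the green pad at mid-span with the fingertips, steadily at about 6 N (never over 12 N) for about a second, and see how far its drag pointer goes down; the one that goes into the red is tired. Then put both brass rings, flat one on the other, into the blue sleeve on the stand with the tired tongue. Leave the bottle, jar and screwdriver alone.

Things in the scene. Friction and masses are not known exactly. Their poses are not given: they have to be found in the camera images.
- station_a: One of two look-alike fixed stands: white base 240 x 130 x 12 mm, orange edge. Origin: centre of its underside; x runs along its steel tongue from clamp to tip, z up. The tongue (150 x 20 x 3 mm, level, 60 mm above the bench) lies at y = -20 mm, x = -75 mm (grey clamp, 76 mm high) to +75 mm (free tip). Scale plate at the tip's -y side faces +x, 64 mm high: white over red.
- press_a (a point): Centre of the top of the green press pad at mid-span of station_a's tongue, 67 mm above the bench, 75 mm from the clamp; sinks with the tongue, springs back, linear. Under 6 N it sinks about 4 mm if the tongue is sound, about 9 mm if it is tired. One stand's tongue is sound, the other's tired; only pressing tells which.
- pad_a: The green round press pad of station_a itself (26 mm diameter, 5.5 mm thick); origin at the centre of its underside, z up out of the pad.
- pointer_a (a joint): Black drag pointer under the tongue tip of station_a: metres pushed down (0 at the start, at most 0.032). The tip pushes it down and it stays at the lowest point reached. Up to 0.0125 it is in the white (sound), beyond in the red (tired), if the pad was pressed with about 6 N: a sound tongue then gives about 0.008, a tired one about 0.018.
- sleeve_a (a point): Centre of the inner floor of the blue spacer sleeve of station_a: an upright open tube, inner diameter 36 mm, outer 44 mm, inner depth 25 mm; the inner floor is 17 mm and the rim 42 mm above the bench. It lies at x = -20 mm, y = +40 mm in the station's frame.
- station_b: One of two look-alike fixed stands: white base 240 x 130 x 12 mm, orange edge. Origin: centre of its underside; x runs along its steel tongue from clamp to tip, z up. The tongue (150 x 20 x 3 mm, level, 60 mm above the bench) lies at y = -20 mm, x = -75 mm (grey clamp, 76 mm high) to +75 mm (free tip). Scale plate at the tip's -y side faces +x, 64 mm high: white over red.
- press_b (a point): Centre of the top of the green press pad at mid-span of station_b's tongue, 67 mm above the bench, 75 mm from the clamp; sinks with the tongue, springs back, linear. Under 6 N it sinks about 4 mm if the tongue is sound, about 9 mm if it is tired. One stand's tongue is sound, the other's tired; only pressing tells which.
- pad_b: The green round press pad of station_b itself (26 mm diameter, 5.5 mm thick); origin at the centre of its underside, z up out of the pad.
- pointer_b (a joint): Black drag pointer under the tongue tip of station_b: metres pushed down (0 at the start, at most 0.032). The tip pushes it down and it stays at the lowest point reached. Up to 0.0125 it is in the white (sound), beyond in the red (tired), if the pad was pressed with about 6 N: a sound tongue then gives about 0.008, a tired one about 0.018.
- sleeve_b (a point): Centre of the inner floor of the blue spacer sleeve of station_b: an upright open tube, inner diameter 36 mm, outer 44 mm, inner depth 25 mm; the inner floor is 17 mm and the rim 42 mm above the bench. It lies at x = -20 mm, y = +40 mm in the station's frame.
- ring_1: Loose brass spacer ring lying flat on the bench between the stands: outer diameter 32 mm, hole 16 mm, 10 mm thick, about 45 g. Origin: centre of its underside; z along its axis. The two rings are alike.
- ring_2: Loose brass spacer ring lying flat on the bench between the stands: outer diameter 32 mm, hole 16 mm, 10 mm thick, about 45 g. Origin: centre of its underside; z along its axis. The two rings are alike.
- bottle: White reagent bottle with blue cap, 60 mm diameter, 160 mm tall, standing; origin at the centre of its underside. Bystander.
- jar: Small jar with red cap, 48 mm diameter, 60 mm tall, standing; origin at the centre of its underside. Bystander.
- screwdriver: Screwdriver 170 mm long lying on the bench; origin at its underside, x along it from handle to tip. Bystander.

How it is judged:
On the way, in this order (a step that is already met when the one before it is completed fails the run):
1. one tongue is pressed on its pad with the fingers at about 6 N (4.5 to 8 N for 0.3 s), the other not yet tested (((contact force between pad_a and the fingers between 4.5 and 8 N and value of joint pointer_a above 0.004 m and value of joint pointer_b below 0.003 m) or (contact force between pad_b and the fingers between 4.5 and 8 N and value of joint pointer_b above 0.004 m and value of joint pointer_a below 0.003 m))), for 0.3 s.
2. the other tongue is pressed in the same way (4.5 to 8 N for 0.3 s) (((contact force between pad_a and the fingers between 4.5 and 8 N and value of joint each of pointer_a, pointer_b above 0.004 m) or (contact force between pad_b and the fingers between 4.5 and 8 N and value of joint each of pointer_b, pointer_a above 0.004 m))), for 0.3 s.
3. then both rings lie in the sleeve of the stand whose pointer is in the red (((value of joint pointer_a above 0.0125 m and value of joint pointer_b between 0.004 and 0.0125 m and horizontal distance between each of ring_1, ring_2 and sleeve_a below 0.005 m and z of ring_1 in the frame of sleeve_a between -0.003 and 0.013 m and angle between the z axis of each of ring_1, ring_2 and the z axis of station_a, either way round below 0.12 rad and z of ring_2 in the frame of sleeve_a between -0.003 and 0.013 m) or (value of joint pointer_b above 0.0125 m and value of joint pointer_a between 0.004 and 0.0125 m and horizontal distance between each of ring_1, ring_2 and sleeve_b below 0.005 m and z of ring_1 in the frame of sleeve_b between -0.003 and 0.013 m and angle between the z axis of each of ring_1, ring_2 and the z axis of station_b, either way round below 0.12 rad and z of ring_2 in the frame of sleeve_b between -0.003 and 0.013 m))), for 0.2 s.
At the end, for the whole second after the job is handed in: One pointer stands in the red (past 12.5 mm), the other in the white (4 to 12.5 mm); both rings lie flat (within 7 degrees) and at rest, one on the other, at the bottom of the blue sleeve of the stand with the pointer in the red: each within 5 mm of its axis and at most 13 mm above its inner floor (((value of joint pointer_a above 0.0125 m and value of joint pointer_b between 0.004 and 0.0125 m and horizontal distance between each of ring_1, ring_2 and sleeve_a below 0.005 m and z of ring_1 in the frame of sleeve_a between -0.003 and 0.013 m and angle between the z axis of each of ring_1, ring_2 and the z axis of station_a, either way round below 0.12 rad and z of ring_2 in the frame of sleeve_a between -0.003 and 0.013 m) or (value of joint pointer_b above 0.0125 m and value of joint pointer_a between 0.004 and 0.0125 m and horizontal distance between each of ring_1, ring_2 and sleeve_b below 0.005 m and z of ring_1 in the frame of sleeve_b between -0.003 and 0.013 m and angle between the z axis of each of ring_1, ring_2 and the z axis of station_b, either way round below 0.12 rad and z of ring_2 in the frame of sleeve_b between -0.003 and 0.013 m)) and linear speed of each of ring_1, ring_2 below 0.02 m/s); the robot touches nothing.
It fails at once if a tongue's pad is pressed with more than 12 N (contact force between any of pad_a, pad_b and anything else above 12 N).
It fails at once if a bystander is moved by more than 30 mm (distance of any of bottle, jar, screwdriver from where it was at the start of the episode above 0.03 m).
It also fails if it takes over 70 s, if anything falls off the work surface, if the arm or the gripper's body presses on something with over 40 N, if the wrist force passes 120 N, or if a joint passes its speed limit or range.

## Working session

There is one attempt and no reset: what is moved stays moved. The work goes in short steps, Python scripts to look and compute and a tool call to move; the robot and the scene stay as the last step left them, time stands still between calls to the robot, and variables do not carry over. Pictures are saved under pics/ and viewed, and the job is handed in when it is done.

Besides the shell and the picture viewer there is one more tool, called as name(argument=value, ...) on one line, values as JSON. carry_out: Moves the arm, as the interface text tells. Its arguments: {"type":"object","properties":{"commands":{"type":"array"},"grip_force":{"type":"number"}},"required":["commands"]}

```bash
mkdir -p pics
python3 - <<'E'
from bench import r
import cv2
s=r.read_state();print({k:(v if not hasattr(v,'__len__') else [round(float(x),4) for x in v]) for k,v in s.items()})
for n in ["top","side","wrist"]:
    i=r.camera_info(n);print(n,i)
    cv2.imwrite(f"pics/{n}0.png",r.camera(n))
E
```

```text
{'time': 0.0, 'joint_positions': [-1.3646, 0.3329, -0.0647, 1.4609, 0.0216, 1.3499, -0.0885], 'joint_vel': [-0.0011, -0.0004, 0.0006, 0.0009, -0.0015, -0.001, -0.0003], 'joint_torque': [-0.0001, -62.3273, 0.0242, -38.9884, -0.0615, 0.0402, 0.0002], 'ee_pos': [0.1417, 0.6083, 0.2218], 'eef_rot': [0.7832, 0.6218, -0.0005, 0.0005], 'ft_force': [0.0483, -0.0587, -0.5886], 'torque': [-0.0112, -0.0073, -0.0177], 'width': 0.08706955031741373}
top {'fx': 409.13637867933636, 'fy': 409.13637867933636, 'cx': 271.7413517601349, 'cy': 212.77747864591817, 'origin': array([0.38628513, 0.00511996, 1.06715514]), 'rotation': array([-0.68880007,  0.71761647, -0.07306999,  0.07240055])}
side {'fx': 492.9401863920672, 'fy': 492.9401863920672, 'cx': 276.2532811766817, 'cy': 210.9844021687694, 'origin': array([ 0.06731691, -0.74352409,  0.67340615]), 'rotation': array([ 0.83105743, -0.27774476,  0.15587579, -0.45596506])}
wrist {'fx': 325.19226210127806, 'fy': 325.19226210127806, 'cx': 277.8654058032954, 'cy': 206.32429118836495, 'origin': array([0.0740219 , 0.62402957, 0.38398029]), 'rotation': array([0.77597602, 0.61685015, 0.0811991 , 0.10374885])}
```

View pics/top0.png

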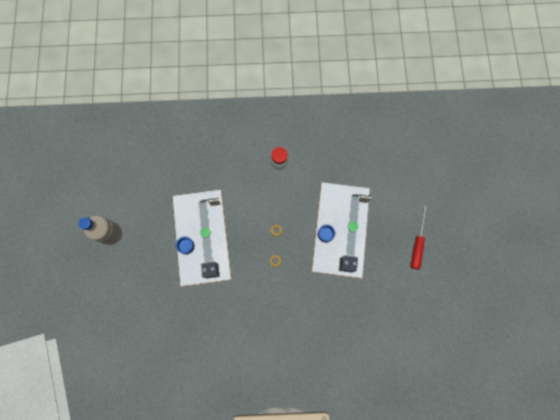

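View pics/side0.png

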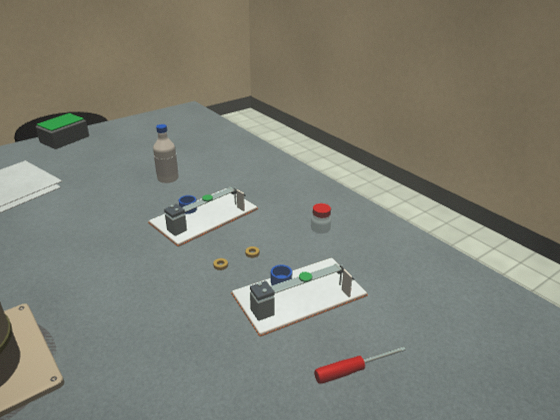

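View pics/wrist0.png

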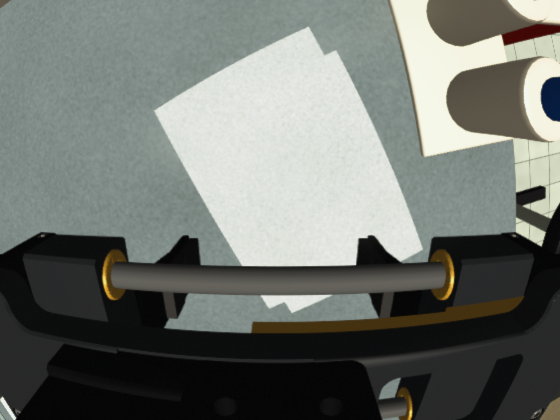

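The top view shows stands at about (202,238) and (342,230), with green pads at (206,232) and (353,226), sleeves at (185,245) and (326,233), and rings at (276,230) and (275,260). The jar is at (280,157), the bottle at (95,228) and the screwdriver at (420,240). I'll measure them now.

```bash
cat > h.py <<'E'
from bench import r
import cv2, numpy as np
from scipy.spatial.transform import Rotation as R
def ray(info,u,v,fish=False):
    x=(u-info['cx'])/info['fx'];y=(v-info['cy'])/info['fy']
    if fish:
        t=np.hypot(x,y); s=np.sin(t)/t if t>1e-9 else 1
        d=np.array([x*s,y*s,np.cos(t)])
    else: d=np.array([x,y,1.])
    d=R.from_quat(info['rotation']).apply(d)
    return np.array(info['origin']),d/np.linalg.norm(d)
def onz(info,u,v,z,fish=False):
    o,d=ray(info,u,v,fish); return o+d*(z-o[2])/d[2]
def tri(rs):
    A=np.zeros((3,3));b=np.zeros(3)
    for o,d in rs:
        P=np.eye(3)-np.outer(d,d);A+=P;b+=P@o
    p=np.linalg.solve(A,b); return p,[np.linalg.norm((np.eye(3)-np.outer(d,d))@(p-o)) for o,d in rs]
def proj(info,p,fish=False):
    c=R.from_quat(info['rotation']).inv().apply(np.array(p)-info['origin'])
    if fish:
        t=np.arctan2(np.hypot(c[0],c[1]),c[2]);n=np.hypot(c[0],c[1]);c=np.array([c[0]/n*t,c[1]/n*t,1])
    return info['cx']+info['fx']*c[0]/c[2],info['cy']+info['fy']*c[1]/c[2]
HSV=dict(green=((50,120,80),(75,255,255)),blue=((105,120,40),(130,255,255)),brass=((8,90,60),(35,255,255)))
def blobs(img,col,amin=15,lo=None):
    h=cv2.cvtColor(img,cv2.COLOR_BGR2HSV);l,u=HSV[col]
    m=cv2.inRange(h,l,u)
    cs,_=cv2.findContours(m,cv2.RETR_EXTERNAL,cv2.CHAIN_APPROX_NONE)
    out=[]
    for c in cs:
        x,y,w,hh=cv2.boundingRect(c);M=np.zeros_like(m);cv2.drawContours(M,[c],-1,255,-1)
        a=(M>0).sum()
        if a>=amin:
            ys,xs=np.nonzero(M);out.append((xs.mean(),ys.mean(),int(a),(x,y,w,hh)))
    return out
def st():
    s=r.read_state();return np.array(s['ee_pos']),np.array(s['eef_rot']),s
def rel(p_des,q_des):
    """commands from current pose to wanted: shift units, turn units"""
    p,q,_=st();Rq=R.from_quat(q)
    return Rq.inv().apply(np.array(p_des)-p)/0.025,np.degrees((Rq.inv()*R.from_quat(q_des)).as_rotvec())/5
E
python3 - <<'E'
from h import *
for n in ["top","side"]:
    im=cv2.imread(f"pics/{n}0.png");i=r.camera_info(n)
    for c,z in [("green",.067),("blue",.036),("brass",.007)]:
        for b in blobs(im,c):print(n,c,np.round(b[:2],1),b[2:],np.round(onz(i,b[0],b[1],z),4))
    h=cv2.cvtColor(im,cv2.COLOR_BGR2HSV);m=cv2.inRange(h,(0,0,170),(180,60,255))
    if n=="top":
        # white bases
        cs,_=cv2.findContours(m,cv2.RETR_EXTERNAL,cv2.CHAIN_APPROX_NONE)
        for c in cs:
            if 1500<cv2.contourArea(c)<8000:
                rc=cv2.minAreaRect(c);print(rc)
                P=[onz(i,u,v,.012) for u,v in cv2.boxPoints(rc)];P=np.array(P);print(np.round(P,4),P.mean(0))
                print([np.linalg.norm(P[k]-P[k-1]) for k in range(4)])
E
```

```text
top blue [184.3 245.1] (210, (176, 238, 17, 15)) [0.5273 0.2246 0.036 ]
top blue [326.1 233.1] (198, (319, 225, 16, 17)) [ 0.5433 -0.1366  0.036 ]
top blue [ 84.9 223.1] (120, (79, 218, 13, 11)) [0.5946 0.4798 0.036 ]
top brass [275.  260.6] (105, (270, 255, 11, 12)) [ 0.4815 -0.0037  0.007 ]
top brass [275.8 230. ] (103, (271, 225, 11, 11)) [ 0.5613 -0.0091  0.007 ]
((34.5, 376.5), (85.0, 69.0), 90.0)
[[0.3271 0.6871 0.012 ]
 [0.3201 0.5155 0.012 ]
 [0.1243 0.5036 0.012 ]
 [0.1309 0.6685 0.012 ]] [0.22558443 0.59366739 0.012     ]
[np.float64(0.19709829422255074), np.float64(0.17181751213199295), np.float64(0.1962021849010555), np.float64(0.16504356081546553)]
((200.26828002929688, 237.41464233398438), (90.99559020996094, 50.57764434814453), 83.6598129272461)
[[0.6663 0.2678 0.012 ]
 [0.6761 0.1339 0.012 ]
 [0.4367 0.1119 0.012 ]
 [0.4279 0.2399 0.012 ]] [0.55175683 0.18837589 0.012     ]
[np.float64(0.24004237519757812), np.float64(0.13430104568323178), np.float64(0.24042328186859735), np.float64(0.12831443963492567)]
((341.2812194824219, 229.70872497558594), (50.42567825317383, 90
[... 2566 characters left out ...]
14)) [ 0.5466 -0.1326  0.036 ]
side blue [186.6 199.7] (119, (179, 196, 17, 9)) [0.5291 0.231  0.036 ]
side blue [160.9 126.3] (39, (156, 124, 10, 5)) [0.6866 0.6985 0.036 ]
side brass [275.3 329.3] (28, (266, 325, 20, 9)) [ 0.4592 -0.2298  0.007 ]
side brass [257.  330.3] (24, (250, 321, 15, 15)) [ 0.431  -0.2117  0.007 ]
side brass [306.8 317.4] (19, (300, 314, 14, 7)) [ 0.5251 -0.241   0.007 ]
side brass [240. 306.] (27, (231, 293, 18, 27)) [ 0.4412 -0.14    0.007 ]
side brass [220.2 263.5] (128, (214, 258, 14, 12)) [ 0.4798 -0.0048  0.007 ]
side brass [251.9 251.5] (115, (246, 247, 13, 10)) [ 0.5593 -0.0105  0.007 ]
side brass [163.  233.8] (39, (148, 222, 32, 24)) [0.4312 0.1705 0.007 ]
```

```bash
cat >> h.py <<'E'
def yq(deg):
    a=np.radians(deg)/2;return np.array([np.cos(a),np.sin(a),0,0])
def go(x,y,z,deg):
    s,t=rel([x,y,z],yq(deg)); print("shift",np.round(s,3),"turn",np.round(t,3))
E
python3 - <<'E'
from h import *
go(.5527,.1665,.17,6)
im=cv2.imread("pics/top0.png");i=r.camera_info("top")
HSV['green']=((40,60,60),(85,255,255))
for b in blobs(im,"green"):print(b,onz(i,b[0],b[1],.067))
E
```

```text
shift [-13.487  20.021   2.094] turn [9.0000e-03 1.0000e-02 1.4179e+01]
(np.float64(204.82926829268294), np.float64(231.97560975609755), 82, (200, 227, 10, 11)) [0.5536601  0.16727824 0.067     ]
(np.float64(352.61176470588236), np.float64(225.87058823529412), 85, (348, 221, 10, 11)) [ 0.5538974  -0.19910122  0.067     ]
```

carry_out(commands=[[[255,-2.0,3.0,0,0,0,2.0],[255,-4.0,6.0,0,0,0,4.0],[255,-6.0,9.0,0,0,0,6.0],[255,-8.0,12.0,0.5,0,0,8.0],[255,-10.0,15.0,1.0,0,0,10.0],[255,-12.0,18.0,1.5,0,0,12.0],[255,-13.5,20.0,2.1,0,0,14.2],[255,-13.5,20.0,2.1,0,0,14.2],[255,-13.5,20.0,2.1,0,0,14.2],[255,-13.5,20.0,2.1,0,0,14.2]]], grip_force=10)

```text
time: 1.4
ee_pos: [0.5534, 0.1635, 0.1694]
eef_rot: [0.999, 0.05, -0.0, 0.001]
ft_force: [-0.4, 1.7, 0.1]
width: 0.0013
```

Run:
```python
from h import *
p,q,s=st();print(p,q,s['ft_force'],s['width'],s['time'])
i=r.camera_info("wrist");im=r.camera("wrist");cv2.imwrite("pics/w1.png",im)
HSV['green']=((40,60,60),(85,255,255))
for b in blobs(im,"green"):print(b,onz(i,b[0],b[1],.067,True))
for b in blobs(im,"blue"):print(b,onz(i,b[0],b[1],.036,True))
go(.5535,.167,.08,6)
```

```text
[0.55342648 0.16350019 0.16937953] [ 9.98729590e-01  5.03824517e-02 -1.24964056e-04  8.93870186e-04] [-0.40578021  1.71556467  0.13970002] 0.001253567443458173 1.4
(np.float64(281.89285714285717), np.float64(201.87142857142857), 700, (266, 188, 33, 29)) [0.55812391 0.16631724 0.067     ]
(np.float64(260.8980654761905), np.float64(128.36458333333334), 1344, (239, 109, 44, 41)) [0.53342712 0.22457598 0.036     ]
shift [-0.065 -0.379  3.545] turn [ 0.054 -0.003 -0.104]
```

View pics/w1.png

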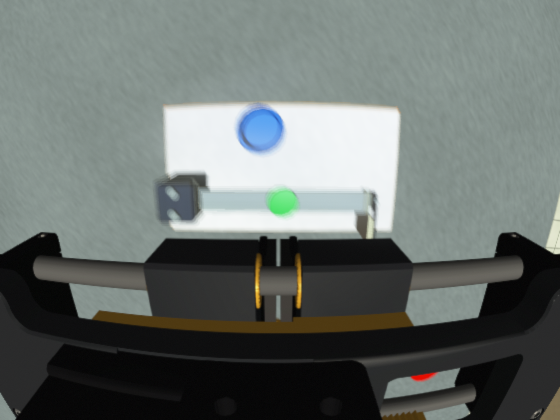

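The wrist view shows the pad at (282,202) and the sleeve at (261,128). The arm was still moving, so the picture is blurred. I'll look again on the way down.

carry_out(commands=[[[255,-0.05,-0.4,1.0,0,0,-0.1],[255,-0.05,-0.4,2.0,0,0,-0.1],[255,-0.05,-0.4,2.0,0,0,-0.1],[255,-0.05,-0.4,2.0,0,0,-0.1]]])

```text
time: 1.95
ee_pos: [0.5542, 0.1679, 0.1195]
eef_rot: [0.999, 0.052, 0.001, 0.002]
ft_force: [-0.1, 0.1, 0.8]
width: 0.0005
```

```bash
cat > look.py <<'E'
import sys
from h import *
HSV['green']=((40,60,60),(85,255,255))
p,q,s=st();print(p,q,s['ft_force'],s['width'],s['time'])
i=r.camera_info("wrist");im=r.camera("wrist");cv2.imwrite(f"pics/{sys.argv[1]}.png",im)
for b in blobs(im,"green",60):print('green',np.round(b[:2],1),b[2:],np.round(onz(i,b[0],b[1],.067,True),4))
for b in blobs(im,"blue",60):print('blue',np.round(b[:2],1),b[2:],np.round(onz(i,b[0],b[1],.036,True),4))
for b in blobs(im,"brass",60):print('brass',np.round(b[:2],1),b[2:],np.round(onz(i,b[0],b[1],.007,True),4))
E
python3 look.py w2; python3 -c "
from h import *
go(.5535,.167,.075,6)"
```

```text
[0.55416799 0.16790841 0.11953291] [9.98633916e-01 5.22013022e-02 6.56472892e-04 2.21261781e-03] [-0.08273714  0.11165023  0.81245392] 0.0005375636190246844 1.95
green [278.2 221.5] (1048, (260, 204, 37, 36)) [0.5559 0.169  0.067 ]
blue [252.  132.9] (2551, (224, 105, 57, 57)) [0.5302 0.2262 0.036 ]
brass [407. 416.] (286, (382, 410, 46, 10)) [ 0.769  -0.1214  0.007 ]
brass [264.4 322.8] (3946, (90, 310, 321, 23)) [0.5557 0.0394 0.007 ]
brass [295.7 282.3] (277, (293, 254, 6, 55)) [0.5813 0.0904 0.007 ]
brass [260.  281.9] (302, (257, 254, 7, 55)) [0.5473 0.0873 0.007 ]
shift [-0.043  0.029  1.794] turn [ 0.048 -0.021 -0.003]
```

carry_out(commands=[[[255,0,0,0.9,0,0,0],[255,0,0,1.7,0,0,0],[255,0,0,1.8,0,0,0],[255,0,0,1.8,0,0,0],[255,0,0,1.8,0,0,0]]])

```text
time: 2.62
ee_pos: [0.5551, 0.1681, 0.076]
eef_rot: [0.999, 0.052, 0.002, 0.002]
ft_force: [-0.3, -0.1, -0.6]
width: 0.0008
```

```bash
python3 -c "
from h import *
p,q,s=st();print(p,s['ft_force'],s['time'])
for k in range(3):
  r.camera('top');print(r.read_state()['ft_force'])
go(.5547,.1679,.067,6)"
```

```text
[0.55514842 0.16806543 0.07599348] [-0.26977691 -0.10245601 -0.56043168] 2.625
[ 0.22515125 -0.67973162  0.56788695]
[-0.24764794 -0.1533171  -0.98395624]
[-0.44722413 -0.61535081 -0.17481736]
shift [-0.005  0.001  0.339] turn [ 0.043 -0.03  -0.003]
```

carry_out(commands=[[[255,0,0,0.2,0,0,0],[255,0,0,0.34,0,0,0],[255,0,0,0.4,0,0,0],[255,0,0,0.44,0,0,0],[255,0,0,0.46,0,0,0],[255,0,0,0.48,0,0,0],[255,0,0,0.48,0,0,0]]])

```text
time: 3.65
ee_pos: [0.555, 0.168, 0.0638]
eef_rot: [0.999, 0.052, 0.002, 0.002]
ft_force: [-0.4, -0.2, 6.0]
width: 0.0006
```

```bash
cat > f.py <<'E'
from h import *
F=[]
for k in range(3):
  r.camera('top');F.append(r.read_state()['ft_force'])
p,q,s=st();print(p,s['time'],'F',np.mean(F,0),np.array(F)[:,2])
E
python3 f.py
```

```text
[0.55501807 0.16798309 0.06380973] 3.8 F [-0.59830462  0.03768496  5.39679025] [5.28948487 5.68554912 5.21533676]
```

About 5.5 N after only 3.2 mm of sink, so this tongue looks sound. I'll add a touch more and hold.

carry_out(commands=[[[255,0,0,0.015,0,0,0],[255,0,0,0.015,0,0,0],[255,0,0,0.015,0,0,0],[255,0,0,0.015,0,0,0],[255,0,0,0.015,0,0,0],[255,0,0,0.015,0,0,0]]])

```text
time: 4.55
ee_pos: [0.555, 0.168, 0.0637]
eef_rot: [0.999, 0.052, 0.002, 0.002]
ft_force: [-1.3, -1.1, 5.3]
width: 0.0006
```

```bash
python3 f.py; python3 -c "
from h import *
cv2.imwrite('pics/w3.png',r.camera('wrist'));cv2.imwrite('pics/s3.png',r.camera('side'));print(r.read_state()['ft_force'])"
```

```text
[0.55505871 0.16796463 0.06369661] 4.7 F [-2.08976717 -0.6194068   6.54545008] [6.64699029 6.84733077 6.14202917]
[-1.60978552  0.19368414  5.71422764]
```

carry_out(commands=[[[255,0,0,-0.2,0,0,0],[255,0,0,-1.0,0,0,0],[255,0,0,-3.0,0,0,0],[255,0,0,-4.0,0,0,0],[255,0,0,-4.0,0,0,0]]])

```text
time: 5.42
ee_pos: [0.5557, 0.1686, 0.1657]
eef_rot: [0.999, 0.052, 0.003, 0.001]
ft_force: [-0.2, -0.0, 0.1]
width: 0.0006
```

Run:
```python
from h import *
p,q,s=st();print(p,s['ft_force'],s['time'])
im=r.camera('side');c=im[170:250,140:270];cv2.imwrite('pics/s4.png',cv2.resize(c,None,fx=5,fy=5,interpolation=cv2.INTER_CUBIC))
go(.5530,-.1998,.165,-10.3)
```

```text
[0.55570325 0.16858383 0.16572147] [-1.78672112e-01 -1.29661509e-04  9.00284900e-02] 5.425
shift [-1.6070e+00  1.4639e+01 -2.0000e-03] turn [ 0.028 -0.049  3.257]
```

View pics/s4.png

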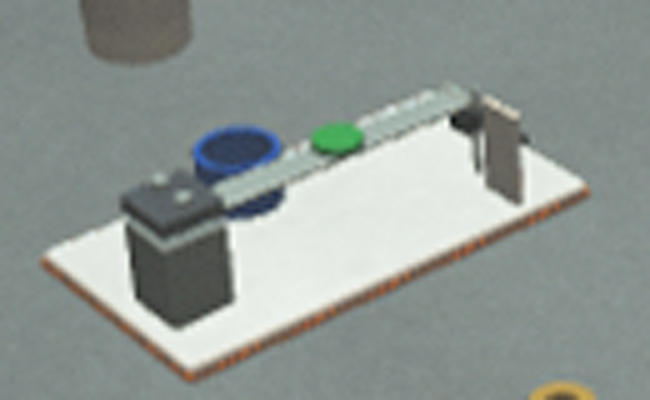

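The enlarged side view shows the left stand's black pointer at (467,118), dropped a little below the tongue tip. Now the right stand.

carry_out(commands=[[[255,-0.3,2.4,0,0,0,0.6],[255,-0.6,4.9,0,0,0,1.2],[255,-0.8,7.3,0,0,0,1.8],[255,-1.1,9.8,0,0,0,2.4],[255,-1.4,12.2,0,0,0,3.0],[255,-1.6,14.6,0,0,0,3.26],[255,-1.6,14.6,0.8,0,0,3.26],[255,-1.6,14.6,1.6,0,0,3.26],[255,-1.6,14.6,1.6,0,0,3.26],[255,-1.6,14.6,1.6,0,0,3.26],[255,-1.6,14.6,1.6,0,0,3.26]]])

```text
time: 6.85
ee_pos: [0.5536, -0.1989, 0.1256]
eef_rot: [0.996, -0.09, 0.003, 0.001]
ft_force: [-0.1, 0.5, -0.2]
width: 0.0004
```

```bash
python3 look.py w5; python3 -c "
from h import *
go(.5535,-.1998,.075,-10.3)"
```

```text
[ 0.55361493 -0.1988992   0.12563281] [ 0.99595617 -0.08979445  0.0026527   0.00111059] [-0.14869368  0.49229951 -0.22799543] 0.0004394120523311846 6.85
green [278.8 218.9] (993, (261, 202, 37, 35)) [ 0.5566 -0.1979  0.067 ]
blue [251.4 133.3] (2421, (224, 106, 56, 56)) [ 0.5467 -0.136   0.036 ]
brass [407. 416.] (286, (382, 410, 46, 10)) [ 0.682  -0.5451  0.007 ]
brass [551.9 413.5] (181, (541, 403, 19, 17)) [ 1.0504 -0.7623  0.007 ]
brass [264.3 322.8] (3946, (90, 310, 321, 23)) [ 0.5189 -0.3259  0.007 ]
brass [295.7 282.2] (279, (293, 254, 6, 55)) [ 0.5586 -0.2833  0.007 ]
brass [260. 282.] (303, (257, 254, 7, 55)) [ 0.5244 -0.2768  0.007 ]
brass [247.1   2.7] (173, (233, 0, 30, 8)) [ 0.5615 -0.0203  0.007 ]
brass [160.2  10.3] (687, (144, 0, 34, 24)) [ 0.4837 -0.0062  0.007 ]
shift [-0.011  0.034  2.025] turn [ 0.019 -0.065  0.   ]
```

View pics/w5.png

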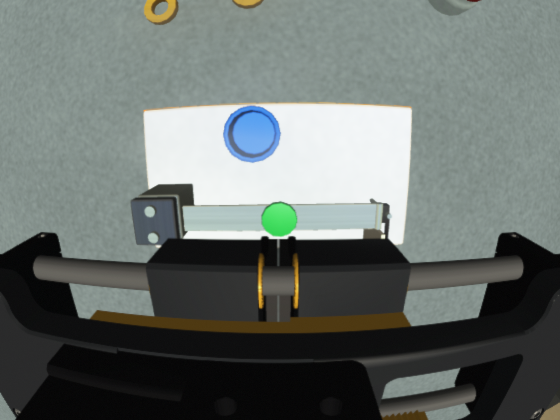

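The pad shows at (279,219) and the sleeve at (251,133), both matching the top-view positions. I'll descend and press gently.

carry_out(commands=[[[255,0.03,0,0.9,0,0,0],[255,0.03,0,1.7,0,0,0],[255,0.03,0,2.1,0,0,0],[255,0.03,0,2.25,0,0,0],[255,0.03,0,2.32,0,0,0],[255,0.03,0,2.38,0,0,0],[255,0.03,0,2.43,0,0,0],[255,0.03,0,2.46,0,0,0],[255,0.03,0,2.48,0,0,0],[255,0.03,0,2.48,0,0,0]]])

```text
time: 8.15
ee_pos: [0.5551, -0.1993, 0.0639]
eef_rot: [0.996, -0.09, 0.003, 0.001]
ft_force: [1.9, -0.6, 3.4]
width: 0.0005
```

```bash
python3 f.py
```

```text
[ 0.55512751 -0.19929062  0.06388999] 8.3 F [ 2.36702221 -1.30998203  2.9662364 ] [2.35376876 3.52283361 3.02210684]
```

carry_out(commands=[[[255,0,0,0.05,0,0,0],[255,0,0,0.09,0,0,0],[255,0,0,0.13,0,0,0],[255,0,0,0.16,0,0,0],[255,0,0,0.16,0,0,0]]])

```text
time: 8.93
ee_pos: [0.5552, -0.1993, 0.0599]
eef_rot: [0.996, -0.09, 0.003, 0.001]
ft_force: [2.1, -1.0, 5.6]
width: 0.0004
```

```bash
python3 f.py
```

```text
[ 0.55516509 -0.19934886  0.05996281] 9.075 F [ 0.98581087 -0.92331264  5.07146693] [5.0561006  4.91203832 5.24626188]
```

About 5.1 N at 7 mm. Another 1.2 mm, then hold.

carry_out(commands=[[[255,0,0,0.03,0,0,0],[255,0,0,0.05,0,0,0],[255,0,0,0.05,0,0,0],[255,0,0,0.05,0,0,0],[255,0,0,0.05,0,0,0],[255,0,0,0.05,0,0,0],[255,0,0,0.05,0,0,0],[255,0,0,0.05,0,0,0]]])

```text
time: 10.07
ee_pos: [0.5552, -0.1994, 0.0589]
eef_rot: [0.996, -0.09, 0.003, 0.001]
ft_force: [-0.1, -0.2, 5.6]
width: 0.0002
```

```bash
python3 f.py
```

```text
[ 0.55520924 -0.19936395  0.05888584] 10.225 F [1.15442016 0.05230073 5.90993192] [5.73803045 5.7325266  6.25923871]
```

carry_out(commands=[[[255,0,0,-0.3,0,0,0],[255,0,0,-1.0,0,0,0],[255,0,0,-3.0,0,0,0],[255,0,0,-4.4,0,0,0],[255,0,0,-4.4,0,0,0]]])

```text
time: 10.85
ee_pos: [0.5555, -0.1996, 0.1722]
eef_rot: [0.996, -0.09, 0.005, 0.001]
ft_force: [0.0, 0.0, 0.0]
width: 0.0006
```

Run:
```python
from h import *
p,q,s=st();print(p,s['ft_force'],s['time'])
im=r.camera('side');c=im[240:340,225:375];cv2.imwrite('pics/s6.png',cv2.resize(c,None,fx=5,fy=5,interpolation=cv2.INTER_CUBIC))
im=r.camera('wrist');cv2.imwrite('pics/w6.png',im)
go(.481,-.004,.12,0)
```

```text
[ 0.55551128 -0.19955294  0.17224325] [0.04143575 0.0385383  0.03433817] 10.85
shift [-4.283 -7.144  1.926] turn [ 0.02  -0.071 -2.059]
```

View pics/s6.png

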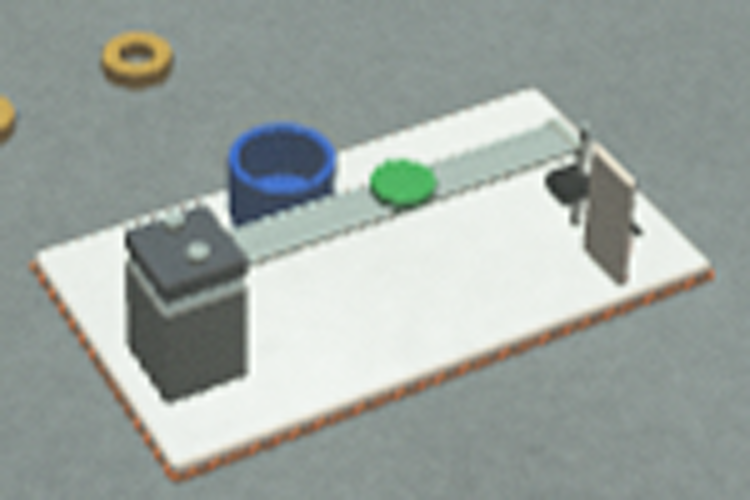

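View pics/w6.png

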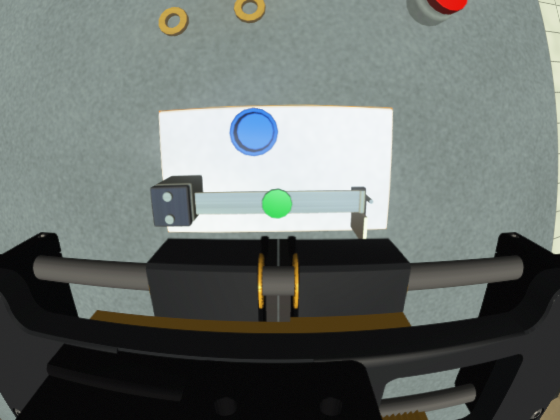

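The side view shows the right stand's pointer at (570,185), well down from the tip (roughly twice the drop of the left one). So the right stand is the tired one. Now the near ring.

carry_out(commands=[[[80,-1.2,-2.0,0,0,0,0],[80,-2.4,-4.0,0,0,0,0],[80,-3.6,-6.0,0.5,0,0,0],[80,-4.28,-7.14,1.3,0,0,0],[80,-4.28,-7.14,2.2,0,0,0],[80,-4.28,-7.14,2.2,0,0,0],[80,-4.28,-7.14,2.2,0,0,0]]])

```text
time: 11.82
ee_pos: [0.4812, -0.0047, 0.1135]
eef_rot: [0.996, -0.09, 0.003, 0.001]
ft_force: [-0.3, 0.1, 0.2]
width: 0.0577
```

```bash
python3 look.py w7; python3 -c "
from h import *
go(.481,-.004,.006,-10.3)"
```

```text
[ 0.4811543  -0.0047261   0.11346058] [ 0.99591625 -0.09022717  0.00294385  0.00110339] [-0.26149952  0.1118442   0.21766983] 0.05771352804306514 11.825
brass [352.8 321.2] (3575, (191, 302, 308, 31)) [ 0.5365 -0.1401  0.007 ]
brass [299.1 297.4] (227, (263, 295, 78, 12)) [ 0.4871 -0.0997  0.007 ]
brass [398.8 277.6] (574, (387, 252, 21, 52)) [ 0.5867 -0.0997  0.007 ]
brass [157.  277.7] (586, (149, 252, 21, 52)) [ 0.3548 -0.0568  0.007 ]
brass [277.8 201. ] (1067, (260, 183, 37, 37)) [ 0.484  -0.0027  0.007 ]
brass [368.8 190.8] (1004, (352, 173, 35, 37)) [ 0.5635 -0.0078  0.007 ]
brass [230.4  69. ] (93, (201, 58, 68, 21)) [0.4659 0.1139 0.007 ]
brass [405.5  29.7] (169, (341, 22, 120, 19)) [0.6199 0.1284 0.007 ]
shift [-0.052 -0.031  4.308] turn [ 0.015 -0.077 -0.012]
```

View pics/w7.png

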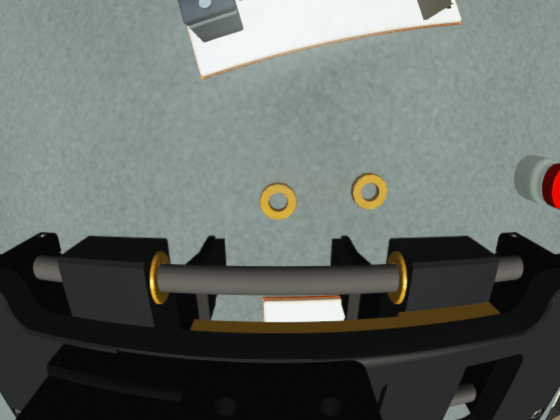

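Rings show at (278,201) and (369,191). All three cameras agree within 2–3 mm. Descend and grasp.

carry_out(commands=[[[80,0.02,-0.03,1.5,0,0,0],[80,0.02,-0.03,3.0,0,0,0],[80,0.02,-0.03,4.1,0,0,0],[80,0.02,-0.03,4.3,0,0,0],[80,0.02,-0.03,4.3,0,0,0],[255,0.02,-0.03,4.3,0,0,0],[255,0.02,-0.03,4.3,0,0,0],[255,0.02,-0.03,4.3,0,0,0],[255,0.02,-0.03,4.3,0,0,0],[255,0.02,-0.03,4.3,0,0,0]]], grip_force=10)

```text
time: 13.12
ee_pos: [0.4829, -0.0042, 0.0065]
eef_rot: [0.996, -0.09, 0.003, 0.001]
ft_force: [-0.9, -0.7, 4.0]
width: 0.0307
```

```bash
python3 -c "
from h import *
go(.545,-.1365,.12,-10.3)"
```

```text
shift [ 3.426  4.763 -4.513] turn [ 0.011 -0.079 -0.011]
```

carry_out(commands=[[[255,0,0,-1.5,0,0,0],[255,0,0,-3.0,0,0,0],[255,1.0,1.5,-4.0,0,0,0],[255,2.2,3.2,-4.0,0,0,0],[255,3.4,4.76,-4.0,0,0,0],[255,3.4,4.76,-4.0,0,0,0],[255,3.4,4.76,-4.0,0,0,0],[255,3.4,4.76,-4.0,0,0,0]]])

```text
time: 14.12
ee_pos: [0.5442, -0.135, 0.107]
eef_rot: [0.996, -0.089, 0.003, 0.0]
ft_force: [-0.2, -0.1, -0.2]
width: 0.0311
```

```bash
python3 look.py w8
python3 - <<'E'
from h import *
im=r.camera('side');cv2.imwrite('pics/s8.png',im)
c=im[200:340,200:400];cv2.imwrite('pics/s8.png',cv2.resize(c,None,fx=4,fy=4,interpolation=cv2.INTER_CUBIC))
cv2.imwrite('pics/t8.png',cv2.resize(r.camera('top')[170:300,250:400],None,fx=4,fy=4))
E
```

```text
[ 0.54423262 -0.13499554  0.10697738] [ 9.95988219e-01 -8.94275684e-02  3.15652341e-03  4.63319903e-04] [-0.2326748  -0.09424783 -0.18102155] 0.031109441156997125 14.125
green [302.3 307.6] (570, (290, 295, 25, 27)) [ 0.553  -0.1983  0.067 ]
blue [278.  242.8] (95, (268, 240, 21, 7)) [ 0.5428 -0.1565  0.036 ]
blue [278.7 209.7] (1705, (250, 190, 58, 44)) [ 0.5479 -0.1306  0.036 ]
brass [553.5 416.2] (85, (543, 411, 17, 9)) [ 1.0221 -0.6739  0.007 ]
brass [310.2 322.6] (3886, (140, 307, 322, 26)) [ 0.5569 -0.2569  0.007 ]
brass [352.5 280. ] (453, (345, 253, 14, 54)) [ 0.6021 -0.2176  0.007 ]
brass [203.5 279.7] (470, (198, 253, 15, 54)) [ 0.4668 -0.1923  0.007 ]
brass [277.7 246.1] (2212, (249, 222, 59, 45)) [ 0.5402 -0.1708  0.007 ]
brass [379.8 176.6] (171, (324, 176, 112, 3)) [ 0.6361 -0.1254  0.007 ]
brass [228.2 177.9] (210, (161, 176, 152, 6)) [ 0.5107 -0.1045  0.007 ]
brass [270.5  50.3] (1171, (251, 32, 40, 38)) [ 0.5636 -0.0084  0.007 ]
```

View pics/w8.png

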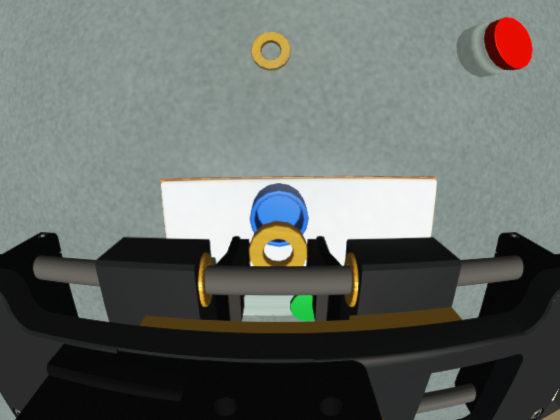

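View pics/s8.png

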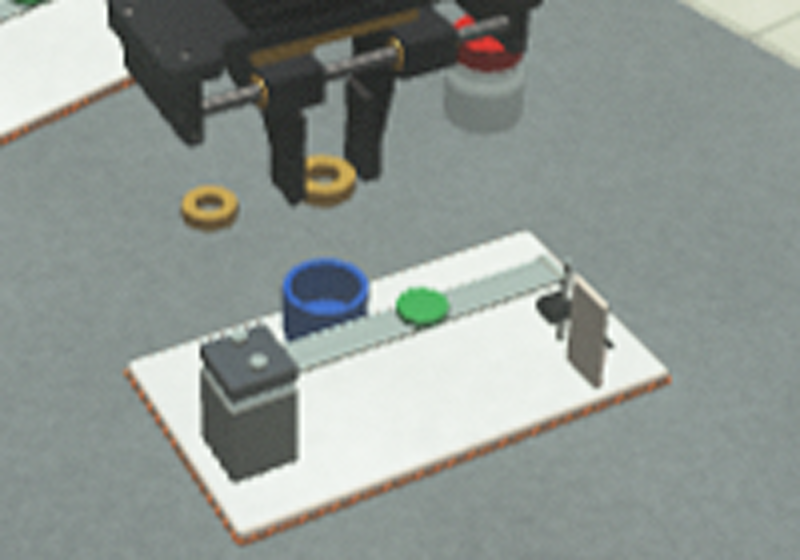

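```bash
python3 - <<'E'
from h import *
i=r.camera_info('side')
print('sleeve',onz(i,281.4,271.75,.042),'ring',onz(i,281.6,244,.1105))
p,q,s=st()
# predicted for ring at tcp: right-most px & top row of top face, and sleeve rim
th=np.linspace(0,6.283,90)
def ext(c,rad,z,info,f=False):
    P=np.array([proj(info,[c[0]+rad*np.cos(t),c[1]+rad*np.sin(t),z],f) for t in th]);return P.min(0).round(1),P.max(0).round(1)
a,b=ext(p,.016,.1105,i);print('ring side crop',(a-200)*4,(b-200)*4)
a,b=ext((.5447,-.1368),.022,.042,i);print('sleeve side crop',(a-200)*4,(b-200)*4)
w=r.camera_info('wrist')
print('wrist ring bot',ext(p,.016,.1005,w,True),'top',ext(p,.016,.1105,w,True),'hole',ext(p,.008,.1105,w,True))
print('wrist sleeve rim',ext((.5447,-.1368),.022,.042,w,True))
go(.5447,-.1368,.06,-10.3)
E
python3 -c "
import cv2;im=cv2.imread('pics/w8.png');cv2.imwrite('pics/w8c.png',cv2.resize(im[170:280,230:330],None,fx=5,fy=5,interpolation=cv2.INTER_CUBIC))"
```

```text
sleeve [ 0.54243086 -0.13941675  0.042     ] ring [ 0.54230309 -0.13893633  0.1105    ]
ring side crop [292.4 151.6] [358.4 190.8]
sleeve side crop [282.4 255.2] [370.  311.2]
wrist ring bot (array([246.2, 222.2]), array([303.1, 274.6])) top (array([244.7, 228.1]), array([304.6, 282.8])) hole (array([259.6, 242.5]), array([289.6, 269.9]))
wrist sleeve rim (array([245.6, 190.8]), array([305.4, 247.9]))
shift [0.008 0.054 1.89 ] turn [ 0.005 -0.08   0.005]
```

View pics/w8c.png

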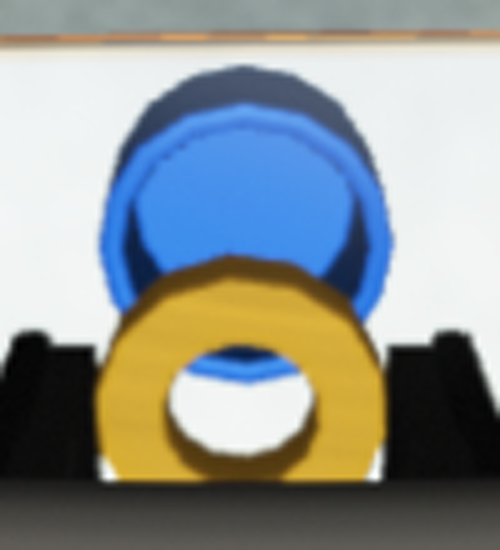

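Crop of the wrist view: the ring is centred on column 278 and the sleeve rim on 279, with the ring hole at rows 239–266 and the rim at rows 191–246. The ring is level, and its x is aligned to within 0.6 mm. I'll lower it to just over the rim and look again.

carry_out(commands=[[[255,0.02,0.08,0.8,0,0,0],[255,0.02,0.08,1.6,0,0,0],[255,0.02,0.08,2.15,0,0,0],[255,0.02,0.08,2.15,0,0,0],[255,0.02,0.08,2.15,0,0,0],[255,0.02,0.08,2.15,0,0,0]]])

```text
time: 15.02
ee_pos: [0.5454, -0.1376, 0.0542]
eef_rot: [0.996, -0.09, 0.004, 0.0]
ft_force: [0.8, -0.1, -1.0]
width: 0.0305
```

Run:
```python
from h import *
p,q,s=st();print(p,s['ft_force'],s['time'])
im=r.camera('side');cv2.imwrite('pics/s9.png',cv2.resize(im[240:310,240:330],None,fx=8,fy=8,interpolation=cv2.INTER_CUBIC))
im=r.camera('wrist');cv2.imwrite('pics/w9.png',cv2.resize(im[190:300,220:340],None,fx=5,fy=5,interpolation=cv2.INTER_CUBIC))
```

```text
[ 0.54542168 -0.13755145  0.05421448] [ 0.81907768 -0.07993035 -1.00540917] 15.025
```

View pics/s9.png

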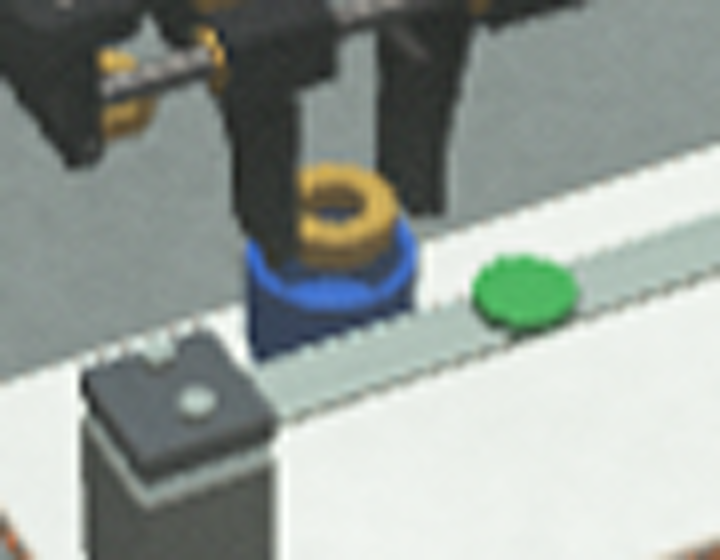

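View pics/w9.png

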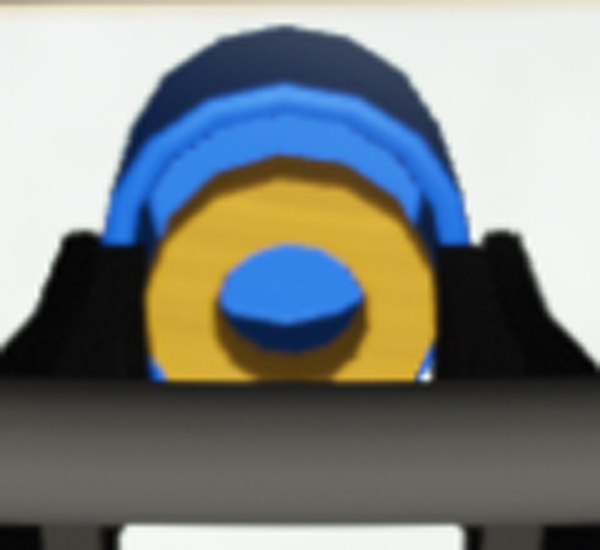

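Run:
```python
from h import *
w=r.camera_info('wrist');p,q,_=st()
c=lambda u,v:(220+u/5,190+v/5)
Rq=R.from_quat(q)
for n,(u,v),z,k in [('rim outer far',(285,84),.042,22),('rim inner far',(285,113),.042,18),('ring bot far',(291,155),p[2]-.0065,16),('ring top far',(291,178),p[2]+.0035,16),('hole top far',(291,244),p[2]+.0035,8)]:
    P=onz(w,*c(u,v),z,True); t=Rq.inv().apply(P-p)*1000; print(n,'tool mm centre',t[0].round(2),(t[1]+k).round(2))
i=r.camera_info('side')
c=lambda u,v:(240+u/8,240+v/8)
# side: ring right edge 400 ; sleeve right 418, left 248
print(proj(i,(.5447,-.1368,.042)),proj(i,(p[0],p[1],p[2]+.0035)))
```

```text
rim outer far tool mm centre 1.27 -1.25
rim inner far tool mm centre 1.27 -1.9
ring bot far tool mm centre 1.93 -0.74
ring top far tool mm centre 1.91 -1.45
hole top far tool mm centre 1.92 -2.18
(np.float64(281.49874681679484), np.float64(270.64976325545814)) (np.float64(282.0307604370107), np.float64(264.65855258702436))
```

The ring and rim agree to 0.2 mm along tool y and 0.6 mm along tool x. I'll shift −0.6 mm, insert, and release.

carry_out(commands=[[[255,-0.025,0,0.1,0,0,0],[255,-0.025,0,0.25,0,0,0],[255,-0.025,0,0.38,0,0,0],[255,-0.025,0,0.38,0,0,0],[255,-0.025,0,0.38,0,0,0]]])

```text
time: 15.75
ee_pos: [0.5447, -0.1375, 0.0445]
eef_rot: [0.996, -0.09, 0.004, 0.001]
ft_force: [-0.5, 0.8, -1.0]
width: 0.0308
```

```bash
python3 f.py
```

```text
[ 0.54479306 -0.13748214  0.04459729] 15.9 F [-0.08276657  0.08711166 -0.4205188 ] [-0.450508   -0.18603486 -0.62501356]
```

carry_out(commands=[[[125,0,0,0,0,0,0],[125,0,0,0,0,0,0],[125,0,0,0,0,0,0],[80,0,0,-1.0,0,0,0],[80,0,0,-2.5,0,0,0],[80,0,0,-3.0,0,0,0],[80,0,0,-3.0,0,0,0]]])

```text
time: 16.77
ee_pos: [0.5446, -0.1372, 0.12]
eef_rot: [0.996, -0.089, 0.005, 0.0]
ft_force: [-1.0, 0.6, 0.1]
width: 0.0593
```

Run:
```python
from h import *
p,q,s=st();print(p,s['ft_force'],s['time'],s['width'])
im=r.camera('wrist');cv2.imwrite('pics/w10.png',cv2.resize(im[170:280,220:340],None,fx=5,fy=5,interpolation=cv2.INTER_CUBIC))
go(.561,-.0098,.113,-10.3)
```

```text
[ 0.54459194 -0.13724941  0.11995058] [-1.00620535  0.63788856  0.09296436] 16.775 0.0592986723320363
shift [-0.239 -5.13   0.239] turn [-0.    -0.087  0.009]
```

View pics/w10.png

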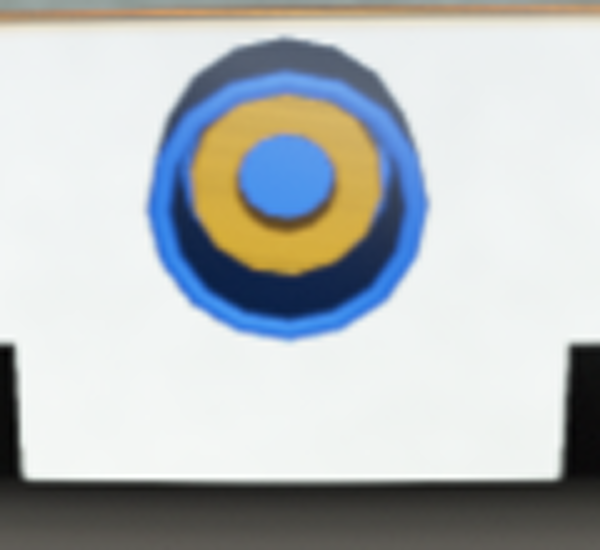

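The first ring lies flat at the bottom of the sleeve (crop centre about (288,183)). Now the second ring.

carry_out(commands=[[[80,0,-1.5,0,0,0,0],[80,-0.1,-3.2,0,0,0,0],[80,-0.24,-5.13,0.3,0,0,0],[80,-0.24,-5.13,0.3,0,0,0],[80,-0.24,-5.13,0.3,0,0,0],[80,-0.24,-5.13,0.3,0,0,0]]])

```text
time: 17.58
ee_pos: [0.5607, -0.0113, 0.1111]
eef_rot: [0.996, -0.09, 0.004, 0.001]
ft_force: [0.5, 0.1, 0.3]
width: 0.0594
```

```bash
python3 look.py w11; python3 -c "
from h import *
go(.561,-.0095,.006,-10.3)"
```

```text
[ 0.56066621 -0.01133168  0.11109137] [ 9.95897226e-01 -9.04207501e-02  3.51789243e-03  6.54279515e-04] [0.46860826 0.14374346 0.26584382] 0.05940091805717702 17.575
blue [284.8 317.5] (183, (268, 313, 34, 8)) [ 0.5521 -0.1051  0.036 ]
brass [356.2 321.1] (3553, (195, 302, 307, 31)) [ 0.6192 -0.1455  0.007 ]
brass [276.9 304.6] (373, (212, 302, 132, 5)) [ 0.5446 -0.1088  0.007 ]
brass [402.5 277.5] (571, (391, 252, 20, 52)) [ 0.6694 -0.1057  0.007 ]
brass [153.4 277.5] (587, (145, 252, 21, 52)) [ 0.432  -0.0614  0.007 ]
brass [277.7 200.5] (1084, (259, 182, 38, 38)) [ 0.5637 -0.0082  0.007 ]
brass [239.3  52.1] (463, (114, 15, 269, 81)) [0.5555 0.1197 0.007 ]
shift [-0.035 -0.07   4.211] turn [ 0.005 -0.085 -0.015]
```

carry_out(commands=[[[80,0.0,-0.07,1.5,0,0,0],[80,0.0,-0.07,3.0,0,0,0],[80,0.0,-0.07,4.0,0,0,0],[80,0.0,-0.07,4.2,0,0,0],[80,0.0,-0.07,4.2,0,0,0],[255,0.0,-0.07,4.2,0,0,0],[255,0.0,-0.07,4.2,0,0,0],[255,0.0,-0.07,4.2,0,0,0],[255,0.0,-0.07,4.2,0,0,0],[255,0.0,-0.07,4.2,0,0,0]]], grip_force=10)

```text
time: 18.88
ee_pos: [0.562, -0.0096, 0.0065]
eef_rot: [0.996, -0.09, 0.004, 0.0]
ft_force: [-1.0, 0.1, 2.5]
width: 0.0314
```

```bash
python3 -c "
from h import *
go(.5447,-.1375,.107,-10.3)"
```

```text
shift [ 0.271  5.158 -4.016] turn [ 0.002 -0.088 -0.015]
```

carry_out(commands=[[[255,0,0,-1.5,0,0,0],[255,0,0,-3.5,0,0,0],[255,0.1,1.7,-4.0,0,0,0],[255,0.2,3.5,-4.0,0,0,0],[255,0.27,5.16,-4.0,0,0,0],[255,0.27,5.16,-4.0,0,0,0],[255,0.27,5.16,-3.0,0,0,0],[255,0.27,5.16,-1.95,0,0,0],[255,0.27,5.16,-1.95,0,0,0],[255,0.27,5.16,-1.95,0,0,0]]])

```text
time: 20.12
ee_pos: [0.5456, -0.1373, 0.0561]
eef_rot: [0.996, -0.09, 0.004, 0.0]
ft_force: [0.3, -0.8, 0.0]
width: 0.0312
```

Run:
```python
from h import *
p,q,s=st();print(p,s['ft_force'],s['time'])
im=r.camera('wrist');cv2.imwrite('pics/w12.png',cv2.resize(im[190:300,220:340],None,fx=5,fy=5,interpolation=cv2.INTER_CUBIC))
go(.5447,-.1375,.0445,-10.3)
```

```text
[ 0.54558477 -0.13734669  0.05614522] [ 0.29834732 -0.79633076  0.01532164] 20.125
shift [-0.047  0.009  0.477] turn [ 0.    -0.103 -0.01 ]
```

View pics/w12.png

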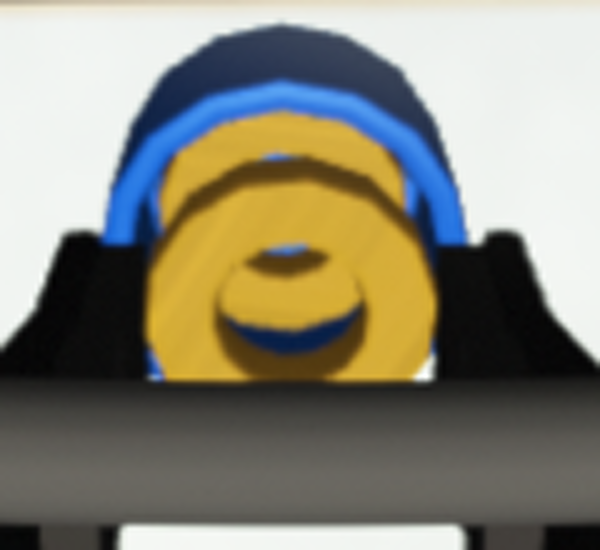

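It looks nearly the same as the first time: sleeve centred at column 285, ring at 291. I'll correct −0.8 mm in x and insert.

carry_out(commands=[[[255,-0.035,0,0.1,0,0,0],[255,-0.035,0,0.3,0,0,0],[255,-0.035,0,0.46,0,0,0],[255,-0.035,0,0.46,0,0,0],[255,-0.035,0,0.46,0,0,0]]])

```text
time: 20.8
ee_pos: [0.545, -0.1374, 0.0449]
eef_rot: [0.996, -0.09, 0.004, 0.0]
ft_force: [0.3, 0.1, 0.1]
width: 0.0311
```

```bash
python3 f.py
```

```text
[ 0.54511532 -0.13738946  0.04502634] 20.95 F [-0.14968165  0.11636993 -0.14539259] [ 0.10207725 -0.93962579  0.40137078]
```

carry_out(commands=[[[125,0,0,0,0,0,0],[125,0,0,0,0,0,0],[125,0,0,0,0,0,0],[100,0,0,-1.0,0,0,0],[100,0,0,-2.5,0,0,0],[100,0,0,-3.0,0,0,0],[100,0,0,-3.0,0,0,0]]])

```text
time: 21.82
ee_pos: [0.5448, -0.1371, 0.1204]
eef_rot: [0.996, -0.09, 0.005, 0.0]
ft_force: [0.3, 0.3, -0.2]
width: 0.0528
```

Run:
```python
from h import *
p,q,s=st();print(p,s['ft_force'],s['time'],s['width'])
im=r.camera('wrist');cv2.imwrite('pics/w13.png',cv2.resize(im[170:280,220:340],None,fx=5,fy=5,interpolation=cv2.INTER_CUBIC))
```

```text
[ 0.5448243  -0.13713652  0.1203653 ] [ 0.26138739  0.25673412 -0.15774778] 21.825 0.05275736083830204
```

View pics/w13.png

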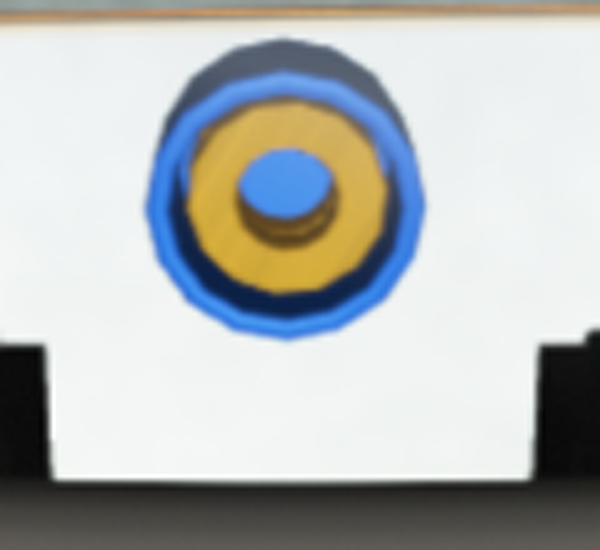

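Both rings are in the sleeve, stacked flat: the upper ring is centred at about (288,198) in the crop and both holes are concentric. One quick check of the pointer heights from the side camera before handing in.

Run:
```python
from h import *
i=r.camera_info('side');im=r.camera('side')
g=cv2.cvtColor(im,cv2.COLOR_BGR2GRAY)
for n,c,yaw,uv in [('left',(.5535,.1875),6,(233.4,193.6)),('right',(.557,-.180),-10.3,(339,277))]:
    a=np.radians(yaw);x,y=.075,-.02
    P=(c[0]+x*np.cos(a)-y*np.sin(a),c[1]+x*np.sin(a)+y*np.cos(a))
    z=np.array([proj(i,(*P,zz)) for zz in (.06,.05,.04)]);print(n,'tip px at z 60/50/40',z.round(1).tolist(),'pointer px',uv)
cs=[cv2.resize(im[170:230,200:265],None,fx=6,fy=6,interpolation=cv2.INTER_CUBIC),cv2.resize(im[245:305,310:375],None,fx=6,fy=6,interpolation=cv2.INTER_CUBIC)]
cv2.imwrite('pics/ptr.png',np.hstack(cs)); print(r.read_state()['time'])
```

```text
left tip px at z 60/50/40 [[232.4, 188.2], [232.6, 191.7], [232.7, 195.1]] pointer px (233.4, 193.6)
right tip px at z 60/50/40 [[338.4, 267.3], [338.0, 271.3], [337.7, 275.2]] pointer px (339, 277)
21.925
```

View pics/ptr.png

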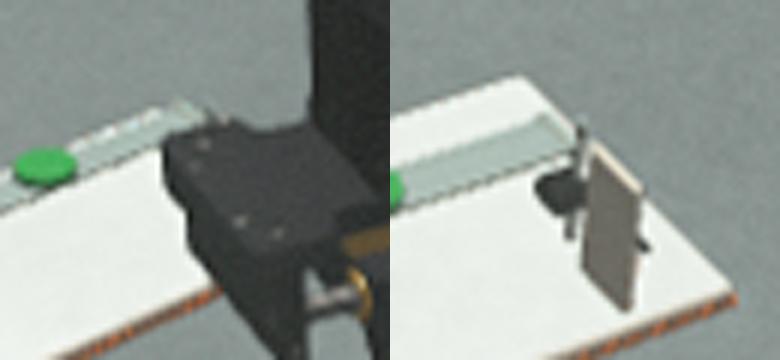

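The right pointer stands about 9 mm lower than the left one (z ≈ 36 mm against ≈ 45 mm at the tip). That fits about 16 mm and 7–8 mm of travel. Handing in.

```bash
python3 -c "
from h import *
print(r.read_state()['time']);print(r.close_job())"
```

```text
21.925
the job is handed in; nothing more can be done
None
```

I pressed both tongues, found the right-hand stand (y < 0) to be the tired one, and put both rings flat in its blue sleeve. I handed the job in at about 22 s; it reports no verdict.

| Stand | Force (wrist sensor) | Sink at the pad | Result |
|---|---|---|---|
| Left (y > 0) | about 5.5–6.5 N, held for over 1 s | about 3.3 mm | sound |
| Right (y < 0) | about 5.9 N, held for about 1 s | about 8.1 mm | tired |

- **Force:** every reading stayed under 7 N, so well below the 12 N limit. The sensor noise is about ±0.7 N.
- **Pointers:** the right pointer stands about 9 mm lower than the left one in the side view. That fits about 16 mm (red) and 7–8 mm (white). I did not read the scale plates directly; the travel is estimated from the tongue sink and from pixels. In the last side view the gripper hid the left pointer, so its height comes from the picture taken just after its press.
- **Rings:** the last wrist picture shows both rings flat and concentric, one on the other in the right-hand sleeve. The gripper was open and clear, about 8 cm above the rim.
- **Disagreement:** the wrist camera read about 2–3 mm too far in x compared with the other two cameras. I allowed for this by placing the rings relative to the sleeve in the same picture.
- **Bystanders:** I never moved near the bottle, jar or screwdriver, but I did not measure their positions again at the end.

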